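# Lever open the panel press

### The arm

A 6-joint arm with a two-finger parallel gripper is mounted at the origin on the work surface; the furniture and walls round the work are solid. World frame = base frame: x ahead of the robot, y to its left, z up, the work surface at z = 0. Lengths are in m, angles in rad, forces in N, time in s.
With the tool pointing down it reaches from about 0.325 to 0.9 m from the base axis. Payload 6.1 kg.
Tool frame: the origin (TCP) lies midway between the tips of the shut fingers; the grasp point (between the pads) lies 19 mm behind it (robot.grip_depth is the y of the grasp point in the tool frame, in m); y points along the fingers, z is the direction in which the jaws open and shut, and the axes are right-handed (so a half turn about y gives the same grasp; the last joint's range is limited). The gripper opens to 87 mm and grips with 3 to 60 N. Pads are 19 mm wide; open, the fingers measure 117 mm over their backs; the gripper's body (75 mm by 190 mm) begins 51 mm behind the grasp point.
Start: joints at [-1.304, 0.22, 1.526, -0, 1.395, -0.126], TCP at [0.239, -0.577, 0.223] pointing down, gripper open.
Joint ranges: [-2.98, 2.98], [-0.91, 2.08], [0.09, 2.57], [-1.24, 4.39], [0.2, 2.65], [-2.68, 2.68]. Speed limits (rad/s): [2.57, 2.57, 3.01, 3.14, 3.14, 3.14].

### API

Orientations are given as a 3x3 rotation matrix whose columns are the frame's x, y, z axes.
In Python, from workcell import status, viewer, workorder, robot gives the robot as it stands.
- The arm moves only by the tool step_arm, never from a script. Its argument "plan" is a list that holds one entry, the list of rows, each a list of 5 numbers: the shift along the world's x, y, z in mm, then the turn about the world's z in rad, then the opening, from 0 (shut) to 1 (fully open). In form: [[[dx, dy, dz, spin, hand], ...]]. A call has 1 to 20 rows; each row is the pose to reach, as a shift and turn from the pose measured when the call began; what a row does not reach only later rows make up. A row lasts 1/8 s, in which the tool goes at most 62.5 mm and 10.7 degrees, less where a joint would pass 70% of its speed; a pose out of reach is approached as far as the arm can. A call with a gripper value outside its range is refused whole. The fingers move at their own pace and stop on an object; "newtons" is the grip in N (left out, the last holds). Time passes only in rows, so rows that repeat a pose let the fingers close. It gives the time, the measured TCP pose, the force and the opening at its end, in the units of the state.
- status.observe(): the state, without advancing time (a new reading comes with each control period).
- viewer.capture(name): name is "side" or "top"; returns (picture, depth): 480x640x3 uint8, red, green, blue; 480x640 float32, m along the optical axis (not along the pixel's ray), 0 where there is no reading.
- viewer.camera_params(name): a dict with "fov_y" (degrees; the focal length in pixels is half the picture's height over the tangent of half this angle, whatever the lens; pixels are square), "cx", "cy" (the principal point, pixels), "dist" ([k1, k2, p1, p2, k3] as OpenCV has them; the pictures are not rectified), "extrinsics" (4x4, takes a point from world to camera coordinates). Camera axes: x right, y down, z forward; pixel columns grow to the right and rows downward; lengths in m; the calibration is good to about 2 mm. A picture is of the moment at which its call begins. camera_params takes no time and is no camera call.
- workorder.finish_job(): hands the job in, once; it reports no verdict.
The state is a dict: "clock": time; "joint_positions": joint angles; "dq": joint speeds; "joint_torque": joint torques, N m; "tcp_pos": TCP position; "eef_rot": TCP orientation; "ft_force": force on the tool from outside, world axes, zero at the start; "wrist_torque": the same for the moment, N m; "opening": opening from 0.0 (shut) to 1.0 (fully open).
Only numpy, scipy, OpenCV 4.12 (cv2) and the standard library are available. Lean on these libraries where they do the work, as an engineer would, in place of code of your own. Each camera call takes 0.05 s, during which the arm holds its last target.

### The job

Push the black knob of the brass swing stop round with the fingers until the stop is fully aside and lies along the lever, then press the red pad of the wooden lever down as far as it goes, so that the lever's short end raises the heavy flap of the panel press, and finish while still holding the lever down with the flap up. Only push and press: do not lift the lever out of its fulcrum, do not touch the flap, and leave the panel and the things standing around where they are.

Things in the scene. Friction and masses are not known exactly. Their poses are not given: they have to be found in the camera images.
- press: pale wooden press stand, fixed to the table. Origin on the table under the lever's cross-pin; z up; -y runs along the lever to its long end, +y to the flap; +x is the side of the brass stop. Under the lever a plank 60 mm wide, 12 mm thick reaches y = -270 mm; on it at y = -190 to -224 mm a rubber rest (top 20 mm high) ends the lever's travel
- lever: loose wooden lever, 26 mm wide, 13 mm thick, resting level by its cross-pin in the fulcrum, nose of its short end (y = 86 mm) under the flap's lip. Origin on the pin, 120 mm above the table; axes as the press. Its long end (to y = -248 mm) sinks about 90 mm (0.44 rad) to the rubber rest; the flap's weight brings it back. The pad takes about 3 to 7 N
- lever_pad (a point): centre of the top face of the red press pad (34 x 46 mm) on the lever's long end; 222 mm from the cross-pin along the lever's -y and 9 mm above the pin's axis
- saddle (a point): point in the fulcrum, fixed to the press, where the middle of the cross-pin rests (120 mm above the press's origin). The fulcrum is two wooden cheeks with open slots (x = +-26 mm, y = +-22 mm, tops 137 mm high)
- flap (a joint): opening angle (rad) of the heavy grey steel pressing flap (2.2 kg, 166 x 132 x 13 mm plate with two ribs), hinged at its far +y edge over a black panel. 0 = shut, about 0.26 with the lever on its rubber rest. It falls shut when the lever is let go
- flap_lip (a point): middle of the flap's free edge, on the side of the lever. The shut flap and the bed under it fill y = 67 to 219 mm, x = +-85 mm of the press, up to 160 mm high
- stop (a joint): angle (rad) of the brass swing stop beside the lever: 0 = its inner arm (48 mm) lies across under the lever, 4 mm below, and blocks it; 1.57 = fully aside, along the lever. Grows counter-clockwise seen from above, needs about 1 N at the knob, stays where left. Post's axis at x = 42, y = -90 mm of the press; bar 16 mm wide, 11 mm thick, top 110 mm above the table
- stop_knob (a point): middle of the black upright knob (18 mm across, top 137 mm, this point 123.5 mm above the table) on the stop's outer arm, 50 mm from the post's axis; at joint 0 on the press's +x side of the post, at 1.57 on its +y side, towards the flap
- work_panel: black lacquered panel with inlay, 100 x 150 x 20 mm, lying on the bed under the flap, to be left there. Origin at the centre of its underside
- glue: white glue bottle with a red nozzle, 41 x 42 x 132 mm, a bystander beside the press. Origin at the centre of its underside
- sander: cork sanding block, 56 x 86 x 27 mm, a bystander beside the press. Origin at the centre of its underside
- ink: small white pot with a black rim, 36 mm across, 34 mm tall, a bystander beside the press. Origin at the centre of its underside
- shell_a: pale half eggshell, 48 mm across, 32 mm tall, a bystander. Origin at the centre of its underside
- shell_b: tan half eggshell, 48 mm across, 32 mm tall, a bystander. Origin at the centre of its underside

How it is judged:
On the way, in this order (a step that is already met when the one before it is completed fails the run):
1. the brass stop is swung aside, with the flap still shut (value of joint stop above 1.25 rad and value of joint flap below 0.08 rad), for 0.2 s.
2. the lever has raised the flap (value of joint flap above 0.2 rad and contact force between lever and flap above 1 N), for 0.2 s.
At the end, for the whole second after the job is handed in: the stop is swung aside (over 1.2 rad), the fingers press the lever's long end down (over 0.8 N, pad lower than 65 mm above the table), the lever sits in its fulcrum (within 8 mm) and carries the flap, which stands still at over 0.2 rad (all of step 2 and value of joint stop above 1.2 rad and velocity of joint flap between -0.1 and 0.1 rad/s and contact force between the fingers and lever above 0.8 N and height (world z) of lever_pad below 0.065 m and distance between lever and saddle below 0.008 m); the arm keeps its last pose, push and grip.
It fails at once if the robot touches the flap itself (contact force between any of the fingers, the arm and flap above 0.5 N).
It fails at once if the lever is lifted or knocked out of its fulcrum (distance between lever and saddle above 0.015 m).
It fails at once if the lever's long end is lifted (height (world z) of lever_pad above 0.15 m).
It fails at once if the panel in the press is shifted (distance of work_panel from where it was at the start of the episode above 0.015 m).
It fails at once if a bystander is moved (over 20 mm), tipped or lifted (distance of any of glue, sander, ink, shell_a, shell_b from where it was at the start of the episode above 0.02 m or angle between any of glue, sander, ink, shell_a, shell_b's own z axis and vertical above 0.5 rad).
It also fails if it takes over 53 s, if anything falls off the work surface, if the arm or the gripper's body presses on something with over 40 N, if the wrist force passes 120 N, or if a joint passes its speed limit or range.

## Working session

There is one attempt and no reset: what is moved stays moved. The work goes in short steps, Python scripts to look and compute and a tool call to move; the robot and the scene stay as the last step left them, time stands still between calls to the robot, and variables do not carry over. Pictures are saved under pics/ and viewed, and the job is handed in when it is done.

Besides the shell and the picture viewer there is one more tool, called after "Request:" as a command line: name --argument value ..., lists and objects as JSON in quotes. step_arm: Moves the arm, as the interface text tells. Its arguments: {"type":"object","properties":{"plan":{"type":"array","items":{"type":"array","items":{"type":"array","items":{"type":"number"}}}},"newtons":{"type":"number"}},"required":["plan"]}

```bash
mkdir -p pics; cat > h.py <<'E'
import numpy as np, cv2
from workcell import status, viewer, workorder, robot
def K(n):
    p=viewer.camera_params(n); f=240/np.tan(np.radians(p["fov_y"])/2)
    return np.array([[f,0,p["cx"]],[0,f,p["cy"]],[0,0,1.]]),np.array(p["dist"],float),np.array(p["extrinsics"])
def cloud(n,d):
    k,di,E=K(n)
    v,u=np.mgrid[0:480,0:640]
    pts=np.stack([u,v],-1).reshape(-1,1,2).astype(np.float64)
    q=cv2.undistortPoints(pts,k,di).reshape(480,640,2)
    c=np.dstack([q*d[...,None],d])
    w=(c-E[:3,3])@E[:3,:3]
    w[d<=0]=np.nan
    return w
def proj(n,P):
    k,di,E=K(n)
    return cv2.projectPoints(np.atleast_2d(P).astype(float),cv2.Rodrigues(E[:3,:3])[0],E[:3,3],k,di)[0].reshape(-1,2)
E
python3 - <<'E'
from h import *
for n in("top","side"):
    r,d=viewer.capture(n); cv2.imwrite(f"pics/{n}0.png",r[...,::-1]); np.save(f"{n}0.npy",d); np.save(f"{n}0c.npy",r)
    k,di,E=K(n); print(n,k[0,0],di,-E[:3,:3].T@E[:3,3])
s=status.observe(); print({a:np.round(b,3) for a,b in s.items()})
E
```

```text
top 492.87045217949947 [-0.08695518  0.          0.          0.          0.        ] [0.39404341 0.1959972  0.98137642]
side 494.3791981851997 [-0.00018175  0.          0.          0.          0.        ] [0.08113701 0.80441972 0.5541003 ]
{'clock': np.float64(0.1), 'joint_positions': array([-1.304,  0.221,  1.527, -0.   ,  1.395, -0.126]), 'dq': array([ 0.001, -0.001, -0.002, -0.001, -0.001,  0.001]), 'joint_torque': array([ 1.0000e-03, -4.9595e+01, -3.8852e+01,  7.0000e-02,  5.2000e-02,
       -0.0000e+00]), 'tcp_pos': array([ 0.239, -0.577,  0.222]), 'eef_rot': array([[-0.924, -0.   ,  0.383],
       [-0.383,  0.002, -0.924],
       [-0.   , -1.   , -0.002]]), 'ft_force': array([ 0.696, -0.45 , -0.355]), 'wrist_torque': array([-0.044,  0.03 ,  0.006]), 'opening': np.float64(1.002)}
```

View pics/top0.png

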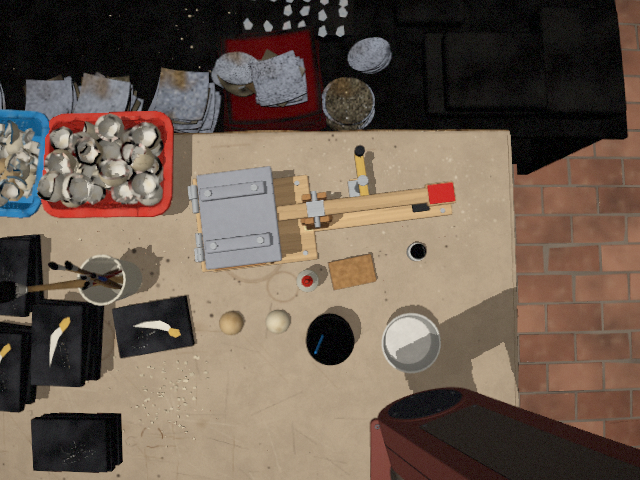

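View pics/side0.png

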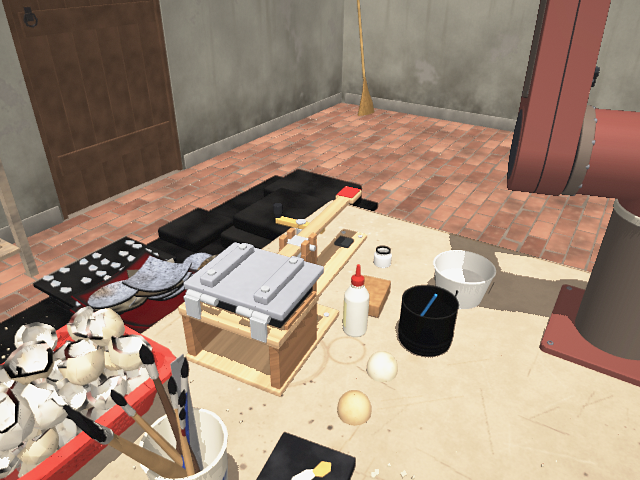

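The top picture shows the flap at about (237,217), the lever running right to the red pad at (441,192), and the black knob at (360,151) above the lever. The glue bottle is at (307,282), the sander at (352,271) and the ink pot at (417,251). Next I'll measure positions.

```bash
python3 - <<'E'
from h import *
d=np.load("top0.npy"); r=np.load("top0c.npy").astype(int); w=cloud("top",d)
for u,v in [(441,192),(360,151),(362,180),(354,188),(316,209),(400,197),(290,210),(237,217),(307,282),(352,271),(417,251),(231,322),(277,321),(480,230),(480,300),(330,340),(411,343)]:
    print((u,v),np.round(w[v,u],4))
m=(r[...,0]>140)&(r[...,1]<60)&(r[...,2]<60); m[:, :415]=0;m[:,470:]=0;m[:170]=0;m[215:]=0
m&=w[...,2]>0.1
p=w[m]; print("pad",m.sum(),np.median(p,0),p.min(0),p.max(0)); pts=p[:,:2].astype(np.float32)
rect=cv2.minAreaRect(pts); print(rect)
k=np.zeros_like(m);k[140:162,350:370]=1; k&=(w[...,2]>0.127)&(r.sum(2)<150); p=w[k]; print("knob",k.sum(),p.mean(0),p.min(0),p.max(0))
# lever wood top along
z=w[...,2]; L=(z>0.115)&(z<0.14)&(r[...,0]>100)&(r[...,2]<150); L[:,:328]=0;L[:,425:]=0;L[:170]=0;L[225:]=0
p=w[L]; print("lever",L.sum(),p.mean(0)); 
x=cv2.fitLine(p[:,:2].astype(np.float32),cv2.DIST_HUBER,0,.01,.01).ravel();print(x)
F=(z>0.15)&(z<.19);F[:,:190]=0;F[:,300:]=0;F[:160]=0;F[280:]=0
print(cv2.minAreaRect(w[F][:,:2].astype(np.float32)))
E
```

```text
(441, 192) [ 0.5296 -0.0158  0.1291]
(360, 151) [0.6018 0.1256 0.1361]
(362, 180) [0.5547 0.121  0.1134]
(354, 188) [0.5553 0.1294 0.0251]
(316, 209) [0.5018 0.2033 0.127 ]
(400, 197) [0.5219 0.0558 0.1247]
(290, 210) [0.5004 0.2487 0.1273]
(237, 217) [0.4877 0.3394 0.1403]
(307, 282) [0.3751 0.2197 0.1334]
(352, 271) [0.3932 0.1356 0.0259]
(417, 251) [0.431  0.0074 0.0194]
(231, 322) [0.2972 0.3691 0.033 ]
(277, 321) [0.2988 0.2806 0.0329]
(480, 230) [ 0.4725 -0.1243  0.0019]
(480, 300) [ 0.3328 -0.1202  0.0023]
(330, 340) [0.2654 0.1799 0.057 ]
(411, 343) [0.2555 0.0258 0.0385]
pad 461 [ 0.52777213 -0.01551427  0.12921631] [ 0.51009881 -0.03954452  0.12389432] [0.54561911 0.00753197 0.13406768]
((0.5280605554580688, -0.015615206211805344), (0.0322142131626606, 0.04543394222855568), 6.923230171203613)
knob 73 [0.60276378 0.12694457 0.1359969 ] [0.5961071  0.11982161 0.12713266] [0.6106799  0.13433222 0.13978221]
lever 1490 [0.51465047 0.09884599 0.1266136 ]
[ 0.12274023 -0.99243885  0.51465046  0.09884599]
((0.4873897135257721, 0.34205731749534607), (0.11259494721889496, 0.11104132980108261), 6.778022766113281)
```

Request:
step_arm --plan '[[[30,50,0,-0.02,0],[60,100,0,-0.04,0],[90,150,0,-0.06,0],[115,200,0,-0.08,0],[140,250,0,-0.1,0],[165,300,0,-0.12,0],[195,350,0,-0.14,0],[225,400,0,-0.16,0],[250,450,0,-0.18,0],[280,500,0,-0.2,0],[310,550,0,-0.22,0],[340,600,0,-0.25,0],[360,640,0,-0.27,0],[370,659,0,-0.27,0],[370,659,0,-0.27,0],[370,659,0,-0.27,0],[370,659,0,-0.27,0],[370,659,0,-0.27,0]]]' --newtons 30

```text
clock: 2.35
tcp_pos: [0.6089, 0.0811, 0.2218]
eef_rot: [[-0.993, 0.0, 0.121], [-0.121, 0.002, -0.993], [-0.0, -1.0, -0.002]]
ft_force: [0.3, 0.2, -0.2]
opening: 0.006
```

```bash
python3 - <<'E'
from h import *
for n in("top","side"):
    r,d=viewer.capture(n); cv2.imwrite(f"pics/{n}1.png",r[...,::-1]); np.save(f"{n}1.npy",d)
s=status.observe(); print({a:np.round(b,3) for a,b in s.items()})
E
```

```text
{'clock': np.float64(2.45), 'joint_positions': array([0.004, 0.196, 1.557, 0.002, 1.389, 1.452]), 'dq': array([ 0.007,  0.005, -0.002,  0.   , -0.001,  0.002]), 'joint_torque': array([-6.9000e-02, -4.8325e+01, -3.8788e+01,  4.8000e-02, -7.0000e-02,
       -3.0000e-03]), 'tcp_pos': array([0.609, 0.081, 0.222]), 'eef_rot': array([[-0.993,  0.   ,  0.122],
       [-0.122,  0.002, -0.993],
       [-0.   , -1.   , -0.002]]), 'ft_force': array([ 0.573, -0.968,  0.433]), 'wrist_torque': array([-0.03 ,  0.02 , -0.027]), 'opening': np.float64(0.005)}
```

View pics/side1.png

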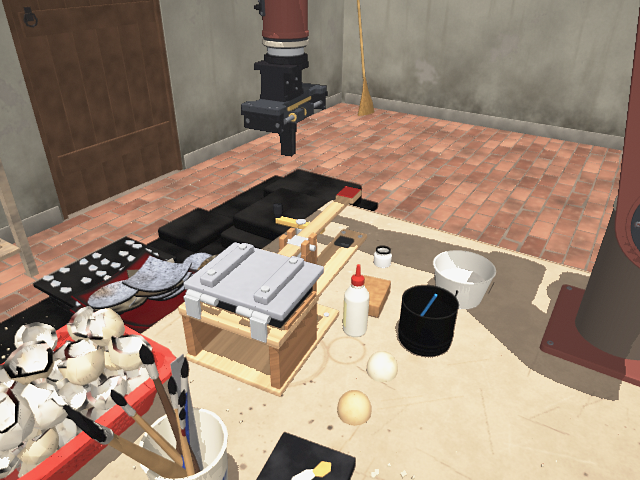

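View pics/top1.png

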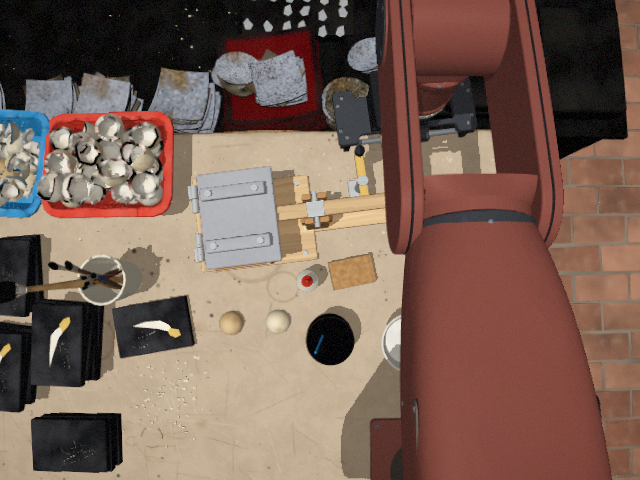

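The fingers are shut, at (288,140) in the side view, just on the -y side of the knob at (278,213). I'll lower them next to it.

Request:
step_arm --plan '[[[0,0,-35,0,0],[0,0,-70,0,0],[0,0,-95,0,0],[0,0,-103,0,0],[0,0,-103,0,0],[0,0,-103,0,0]]]'

```text
clock: 3.2
tcp_pos: [0.6101, 0.0814, 0.1204]
eef_rot: [[-0.993, 0.003, 0.121], [-0.121, 0.002, -0.993], [-0.003, -1.0, -0.001]]
ft_force: [0.3, 0.0, 0.0]
opening: 0.005
```

```bash
python3 - <<'E'
from h import *
s=status.observe(); print(s["tcp_pos"],s["ft_force"])
r,d=viewer.capture("side"); cv2.imwrite("pics/side2.png",cv2.resize(r[140:300,200:400,::-1],None,fx=4,fy=3.75))
t=s["tcp_pos"]; P=np.array([.5535,.1207]); phi=.1231
R=lambda a:np.array([[np.cos(a),-np.sin(a)],[np.sin(a),np.cos(a)]])
for o in (24,):
  for th in np.arange(0,1.66,.08):
    p=P+R(phi+th)@np.array([.05,-o/1000]); print(np.round(th,2),np.round((p-t[:2])*1000))
E
```

```text
[0.61012267 0.08142899 0.12040276] [0.29563416 0.04150924 0.00728431]
0.0 [-4. 22.]
0.08 [-3. 26.]
0.16 [-2. 30.]
0.24 [-1. 35.]
0.32 [-1. 39.]
0.4 [-1. 43.]
0.48 [-2. 48.]
0.56 [-3. 52.]
0.64 [-4. 56.]
0.72 [-5. 61.]
0.8 [-7. 65.]
0.88 [-10.  69.]
0.96 [-12.  72.]
1.04 [-15.  76.]
1.12 [-18.  79.]
1.2 [-21.  82.]
1.28 [-25.  85.]
1.36 [-28.  87.]
1.44 [-32.  89.]
1.52 [-36.  91.]
1.6 [-40.  92.]
```

View pics/side2.png

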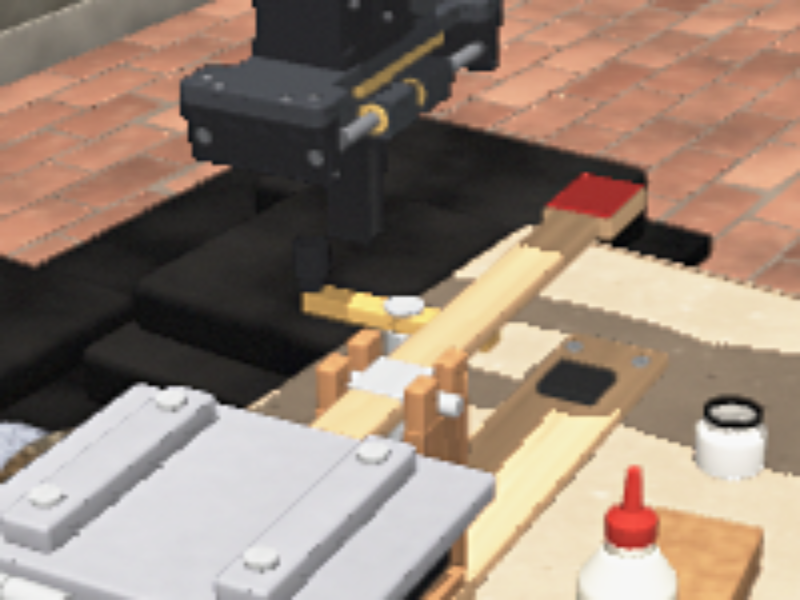

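The zoomed side view shows the shut finger at (355,200) behind the knob at (312,258). The inner brass arm is under the lever at (430,315). I'll push the first half of the swing.

Request:
step_arm --plan '[[[-2,12,-2,0,0],[-4,22,-2,0,0],[-3,26,-2,0.08,0],[-2,30,-2,0.16,0],[-1,35,-2,0.24,0],[-1,39,-2,0.32,0],[-1,43,-2,0.4,0],[-2,48,-2,0.48,0],[-3,52,-2,0.56,0],[-4,56,-2,0.64,0],[-5,61,-2,0.72,0],[-5,61,-2,0.72,0]]]'

```text
clock: 4.75
tcp_pos: [0.6049, 0.1435, 0.1186]
eef_rot: [[-0.666, 0.001, 0.746], [-0.746, 0.003, -0.666], [-0.003, -1.0, -0.001]]
ft_force: [0.1, 0.8, -0.6]
opening: 0.008
```

```bash
python3 - <<'E'
from h import *
r,d=viewer.capture("side"); cv2.imwrite("pics/side3.png",cv2.resize(r[140:300,200:400,::-1],None,fx=4,fy=3.75))
s=status.observe(); print(s["tcp_pos"],s["ft_force"])
t=s["tcp_pos"]; P=np.array([.5535,.1207]); phi=.1231
R=lambda a:np.array([[np.cos(a),-np.sin(a)],[np.sin(a),np.cos(a)]])
print("spin now",np.arctan2(-s["eef_rot"][1][0],-s["eef_rot"][0][0])-phi)
for th in np.arange(.72,1.7,.08):
    p=P+R(phi+th)@np.array([.05,-.024]); print(np.round(th,2),np.round((p-t[:2])*1000))
E
```

```text
[0.60496719 0.14317792 0.11855448] [-0.79863932  0.44926377 -0.12741235]
spin now 0.7180370990077997
0.72 [-0. -1.]
0.8 [-2.  3.]
0.88 [-4.  7.]
0.96 [-7. 10.]
1.04 [-10.  14.]
1.12 [-13.  17.]
1.2 [-16.  20.]
1.28 [-19.  23.]
1.36 [-23.  25.]
1.44 [-27.  27.]
1.52 [-31.  29.]
1.6 [-35.  31.]
1.68 [-40.  32.]
```

View pics/side3.png

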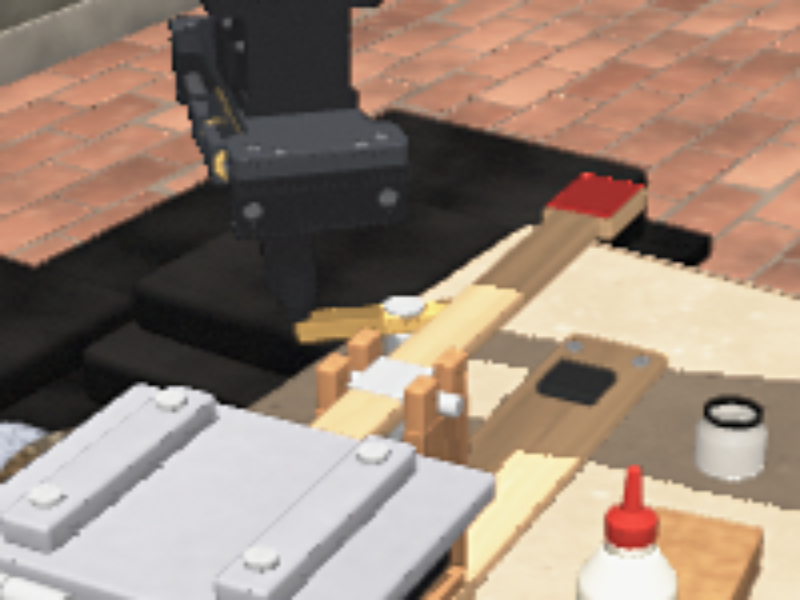

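The outer brass arm at (340,322) has turned partway with the finger behind the knob. I'll carry on with the swing.

Request:
step_arm --plan '[[[-2,3,0,0.08,0],[-4,7,0,0.16,0],[-7,10,0,0.24,0],[-10,14,0,0.32,0],[-13,17,0,0.4,0],[-16,20,0,0.48,0],[-19,23,0,0.56,0],[-23,25,0,0.64,0],[-27,27,0,0.72,0],[-31,29,0,0.8,0],[-34,30,0,0.86,0],[-34,30,0,0.86,0]]]'

```text
clock: 6.3
tcp_pos: [0.5709, 0.1734, 0.1187]
eef_rot: [[0.128, -0.002, 0.992], [-0.992, 0.003, 0.128], [-0.003, -1.0, -0.001]]
ft_force: [0.1, 0.3, -0.2]
opening: 0.005
```

```bash
python3 - <<'E'
from h import *
r,d=viewer.capture("side"); cv2.imwrite("pics/side4.png",cv2.resize(r[140:300,200:400,::-1],None,fx=4,fy=3.75))
r,d=viewer.capture("top"); cv2.imwrite("pics/top4.png",r[...,::-1])
s=status.observe(); print(s["tcp_pos"],s["ft_force"])
E
```

```text
[0.5709956  0.17321359 0.11861846] [0.27279407 0.14349203 0.05145037]
```

View pics/side4.png

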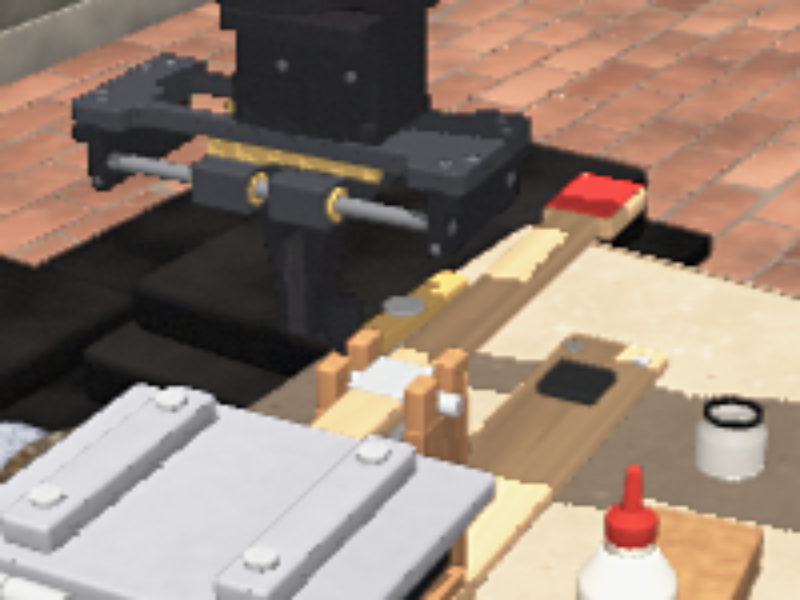

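View pics/top4.png

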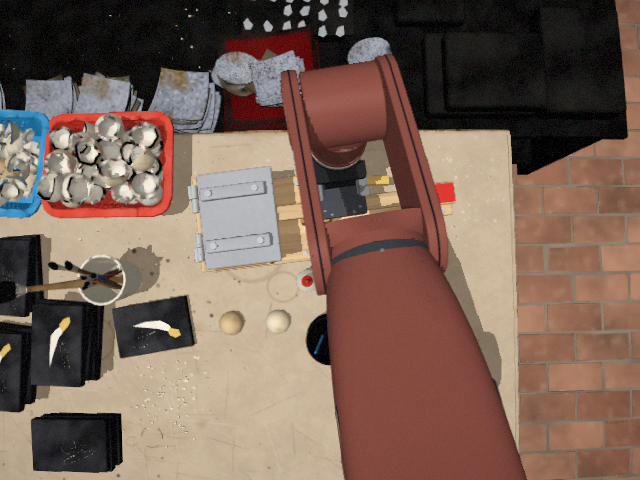

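The brass bar, seen around (420,305), now lies along the lever. I'll nudge it 3 mm more to check for the end stop, back off sideways and rise.

Request:
step_arm --plan '[[[-3,0,0,0,0],[-3,0,0,0,0]]]'

```text
clock: 6.65
tcp_pos: [0.5678, 0.1732, 0.1186]
eef_rot: [[0.127, -0.002, 0.992], [-0.992, 0.003, 0.127], [-0.003, -1.0, -0.001]]
ft_force: [-0.1, -0.2, 0.4]
opening: 0.003
```

Request:
step_arm --plan '[[[10,2,0,0,0],[30,4,0,0,0],[35,4,30,0,0],[35,4,60,0,0],[35,-40,70,0,0],[35,-90,70,0,0],[20,-140,70,0,0],[0,-180,70,0,0],[-25,-200,70,0,0],[-40,-200,70,0,0],[-40,-200,70,0,0]]]'

```text
clock: 8.02
tcp_pos: [0.5277, -0.0264, 0.1889]
eef_rot: [[0.127, -0.001, 0.992], [-0.992, 0.003, 0.127], [-0.004, -1.0, -0.001]]
ft_force: [0.1, 0.8, 0.1]
opening: 0.009
```

```bash
python3 - <<'E'
from h import *
r,d=viewer.capture("side"); cv2.imwrite("pics/side5.png",cv2.resize(r[140:300,200:400,::-1],None,fx=4,fy=3.75))
w=cloud("side",d); 
r2,d2=viewer.capture("top"); cv2.imwrite("pics/top5.png",r2[...,::-1])
s=status.observe(); print(s["tcp_pos"],s["ft_force"],s["joint_positions"])
for nm,rr,ww in(("side",r,w),("top",r2,cloud("top",d2))):
    rr=rr.astype(int)
    q=np.hypot(ww[...,0]-.5535,ww[...,1]-.1207)
    m=(q<.07)&(ww[...,2]>.127)&(ww[...,2]<.145)&(rr.sum(2)<130)
    p=ww[m]; print(nm,m.sum(),p.mean(0) if len(p) else 0)
    m=(q<.055)&(ww[...,2]>.104)&(ww[...,2]<.114)&(rr[...,0]>rr[...,2]*2); p=ww[m]; print("bar",len(p), cv2.fitLine(p[:,:2].astype(np.float32),cv2.DIST_HUBER,0,.01,.01).ravel() if len(p)>5 else 0)
E
```

```text
[ 0.52864001 -0.02603609  0.18898002] [3.88230339e-04 6.56340572e-01 5.44363395e-02] [-0.2002488   0.01873856  1.81117723  0.00313168  1.31298054 -0.32971033]
side 16 [0.54713162 0.17525318 0.13181981]
bar 69 [ 0.09352984 -0.9956165   0.5469933   0.1268723 ]
top 28 [0.54794909 0.16879492 0.13535516]
bar 340 [ 0.09996554 -0.9949909   0.5541736   0.11799891]
```

View pics/side5.png

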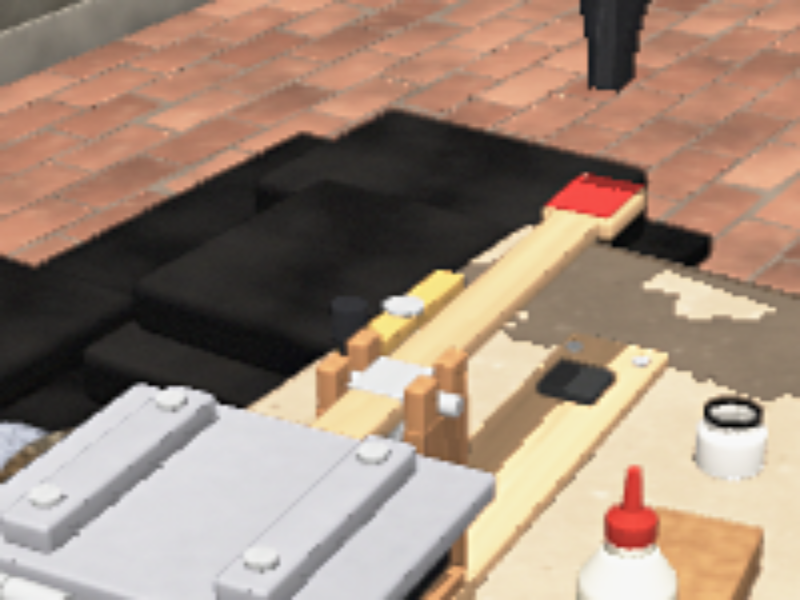

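View pics/top5.png

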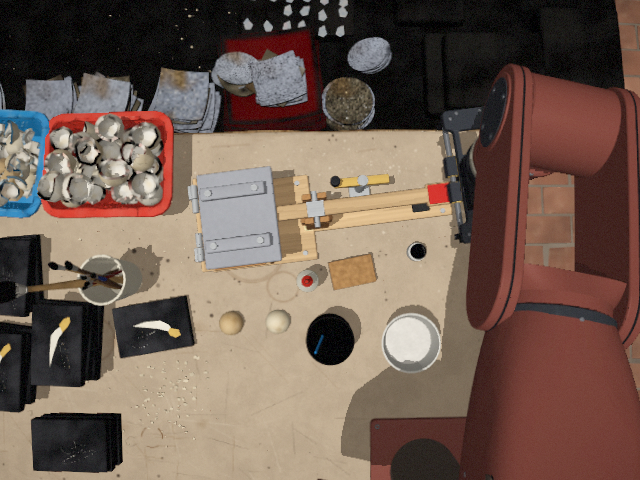

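The stop now lies along the lever: the knob is at (336,182) in the top view, about 1.55 rad by the bar fit, and the flap is still shut. The fingers are over the red pad at (438,193). I'll press down along the pad's arc.

Request:
step_arm --plan '[[[0,2,-30,0,0],[0,2,-50,0,0],[0,2,-57,0,0],[0,2,-64,0,0],[0,2,-71,0,0],[0,2,-78,0,0],[0,3,-85,0,0],[0,3,-92,0,0],[0,4,-99,0,0],[0,5,-106,0,0],[-1,6,-113,0,0],[-1,8,-120,0,0],[-1,9,-127,0,0],[-1,10,-133,0,0],[-1,12,-139,0,0],[-1,12,-139,0,0]]]'

```text
clock: 10.12
tcp_pos: [0.5273, -0.0139, 0.0493]
eef_rot: [[0.128, -0.001, 0.992], [-0.992, 0.003, 0.128], [-0.003, -1.0, -0.001]]
ft_force: [0.0, 0.6, 1.8]
opening: 0.01
```

```bash
python3 - <<'E'
from h import *
r,d=viewer.capture("side"); cv2.imwrite("pics/side6.png",cv2.resize(r[140:300,200:400,::-1],None,fx=4,fy=3.75))
s=status.observe(); print(s["tcp_pos"],s["ft_force"])
E
```

```text
[ 0.52729133 -0.01404443  0.04948102] [0.0992067  0.03343872 1.36429032]
```

View pics/side6.png

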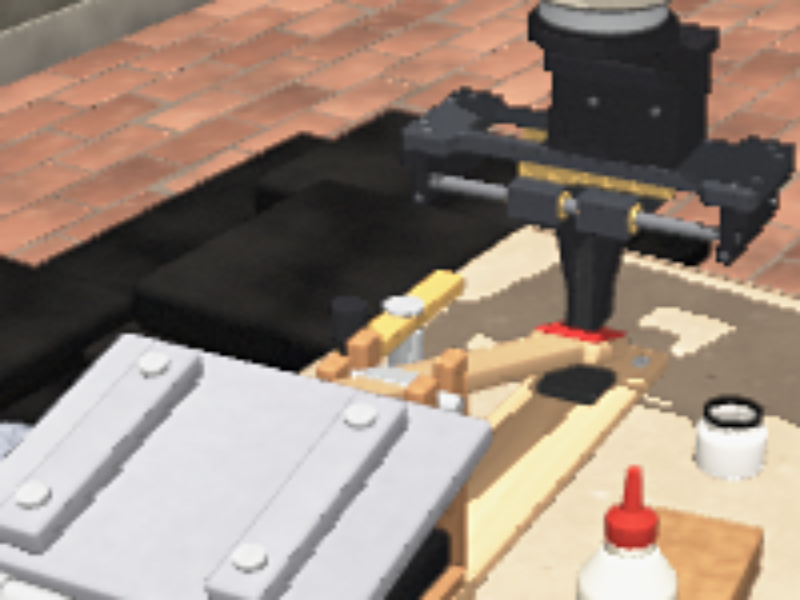

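The lever is tilting, the pad is under the fingers at (580,332) and the flap is rising. I'll go on down to the rubber rest.

Request:
step_arm --plan '[[[0,2,-4,0,0],[0,4,-8,0,0],[0,5,-11,0,0],[0,6,-13,0,0],[0,6,-15,0,0],[0,6,-15,0,0],[0,6,-15,0,0]]]'

```text
clock: 11.05
tcp_pos: [0.5283, -0.0111, 0.0414]
eef_rot: [[0.13, -0.002, 0.992], [-0.992, -0.002, 0.13], [0.002, -1.0, -0.002]]
ft_force: [-25.5, -9.6, 58.4]
opening: 0.003
```

```bash
python3 - <<'E'
from h import *
r,d=viewer.capture("side"); cv2.imwrite("pics/side7.png",cv2.resize(r[140:300,200:400,::-1],None,fx=4,fy=3.75))
s=status.observe(); print(s["tcp_pos"],s["ft_force"])
E
```

```text
[ 0.52827307 -0.01109162  0.0414045 ] [-26.15333046 -10.54551     58.39156465]
```

View pics/side7.png

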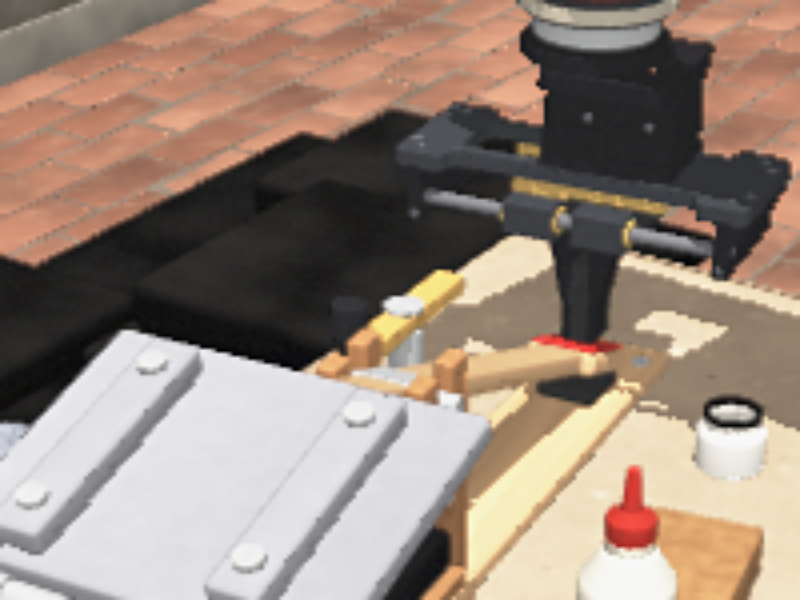

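The lever is on the rubber rest with the pad near z = 0.041 m, but it pushes with 58 N, more than needed. I'll ease off to a light hold.

Request:
step_arm --plan '[[[0,0,-4,0,0],[0,0,-3,0,0],[0,0,-2,0,0],[0,0,-2,0,0],[0,0,-2,0,0],[0,0,-2,0,0]]]'

```text
clock: 11.85
tcp_pos: [0.5285, -0.0118, 0.0421]
eef_rot: [[0.131, -0.002, 0.991], [-0.991, -0.004, 0.131], [0.003, -1.0, -0.003]]
ft_force: [-10.7, -2.6, 24.2]
opening: 0.003
```

```bash
python3 - <<'E'
from h import *
r,d=viewer.capture("side"); cv2.imwrite("pics/side8.png",r[...,::-1])
w=cloud("side",d)
s=status.observe(); print(s["clock"],s["tcp_pos"],s["ft_force"],np.abs(s["dq"]).max())
# flap top plane
ri=r.astype(int); c=(w-np.array([.5007,.2048,0])); yp=-.1228*c[...,0]+.9924*c[...,1]; xp=.9924*c[...,0]+.1228*c[...,1]
m=(abs(xp)<.03)&(yp>.08)&(yp<.2)&(w[...,2]>.13)
f=np.polyfit(yp[m],w[...,2][m],1); print("flap angle",m.sum(),np.arctan(-f[0]))
m=(ri[...,0]>130)&(ri[...,1]<60)&(ri[...,2]<60)&(abs(xp)<.025)&(yp<-.17)&(yp>-.26); p=w[m]; print("pad z",m.sum(),np.median(p,0))
E
```

```text
11.9 [ 0.52845656 -0.01175767  0.04203778] [-10.35825344  -1.89536261  26.02773044] 0.0013209130395809465
flap angle 2134 0.2296797974548232
pad z 17 [0.51280836 0.00176625 0.04463483]
```

View pics/side8.png

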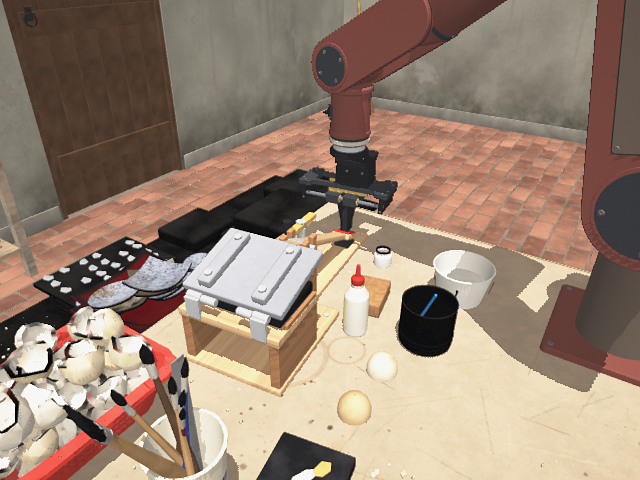

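```bash
python3 - <<'E'
from h import *
def fl(d):
    w=cloud("side",d); c=(w-np.array([.5007,.2048,0])); yp=-.1228*c[...,0]+.9924*c[...,1]; xp=.9924*c[...,0]+.1228*c[...,1]
    m=(abs(xp)<.03)&(yp>.08)&(yp<.2)&(w[...,2]>.13)
    return np.arctan(-np.polyfit(yp[m],w[...,2][m],1)[0])
print("shut",fl(np.load("side0.npy")))
r,d=viewer.capture("side"); print("now",fl(d)); cv2.imwrite("pics/z9.png",cv2.resize(r[190:270,260:380,::-1],None,fx=6,fy=6))
s=status.observe(); print(s["ft_force"],s["tcp_pos"])
E
```

```text
shut 0.004404506589957245
now 0.2299759337604252
[-10.94193536  -2.24933965  25.80245947] [ 0.52844137 -0.01174356  0.04203182]
```

View pics/z9.png

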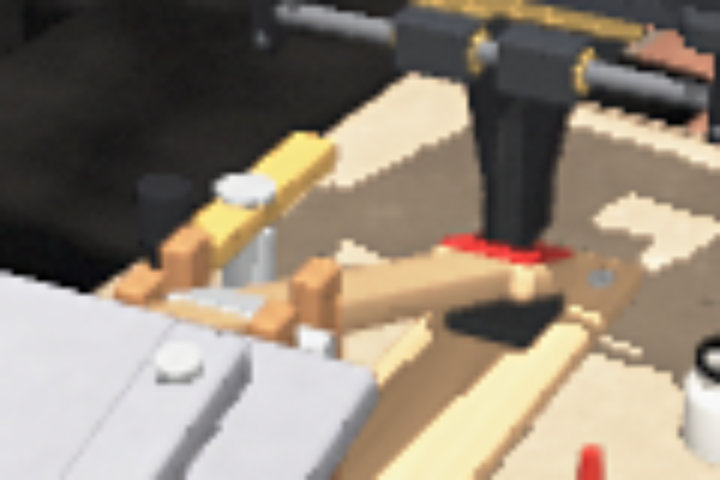

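```bash
python3 - <<'E'
from h import *
s=status.observe(); print(s["wrist_torque"],s["ft_force"],s["joint_torque"],s["joint_positions"])
d0=np.load("top0.npy"); w=cloud("top",d0); d=w[::1]
# anything higher than .06 near gripper/arm footprint
z=w[...,2]
for x in np.arange(.56,.80,.02): 
    print(round(x,2),[ (round(float(np.nanmax(z[m])),3) if (m:=(abs(w[...,0]-x)<.01)&(abs(w[...,1]-y)<.015)).any() else None) for y in np.arange(-.13,.13,.03)])
E
```

```text
[-0.15742557  1.8476735   0.09573799] [-10.94193536  -2.24933965  25.80245947] [  1.10046163 -31.37497544 -27.75314391   1.01795241  -3.49071153
   0.10013554] [-0.16895481  0.20282183  1.91484805 -0.00449773  1.02564928 -0.29754854]
0.56 [0.005, 0.005, 0.007, 0.124, 0.124, 0.012, 0.012, 0.006, 0.116]
0.58 [0.006, 0.006, 0.004, 0.006, 0.005, 0.005, 0.005, 0.004, 0.113]
0.6 [0.004, 0.005, 0.006, 0.005, 0.005, 0.005, 0.005, 0.006, 0.14]
0.62 [0.005, 0.006, 0.006, 0.006, 0.006, 0.006, 0.005, 0.006, 0.138]
0.64 [0.005, 0.006, 0.004, 0.005, 0.006, 0.006, 0.006, 0.005, 0.004]
0.66 [0.004, 0.006, 0.005, 0.005, 0.005, 0.005, 0.006, 0.005, 0.006]
0.68 [0.005, 0.003, 0.006, 0.003, 0.003, 0.002, 0.002, 0.004, 0.005]
0.7 [None, None, None, None, None, None, None, None, -0.06]
0.72 [-0.16, -0.161, -0.161, -0.158, -0.158, -0.16, -0.161, -0.056, -0.053]
0.74 [-0.075, -0.073, -0.133, -0.156, -0.157, -0.158, -0.158, -0.053, -0.055]
0.76 [-0.064, -0.064, -0.109, -0.116, -0.157, -0.158, -0.157, -0.054, -0.058]
0.78 [-0.062, -0.063, -0.072, -0.113, -0.159, -0.159, -0.16, -0.051, -0.055]
```

```bash
python3 - <<'E'
from h import *
r,d=viewer.capture("side"); w=cloud("side",d); c=(w-np.array([.5007,.2048,0])); yp=-.1228*c[...,0]+.9924*c[...,1]; xp=.9924*c[...,0]+.1228*c[...,1]
m=(xp>-.03)&(xp<.03)&(yp<-.175)&(yp>-.27)&(w[...,2]<.03); p=np.c_[xp[m],yp[m],w[...,2][m]]
ri=r[m].astype(int).sum(1)
q=p[ri<170]; print(len(q)); print(np.round(q[np.argsort(q[:,1])][::3],3))
m=(xp>-.016)&(xp<.016)&(yp<-.03)&(yp>-.25)&(w[...,2]>.03)&(w[...,2]<.13)&(r[...,0]>150)
for y in np.arange(-.2,-.02,.02):
    k=m&(abs(yp-y)<.006); 
    if k.any(): print(round(y,2),k.sum(),np.percentile(w[...,2][k],[5,50,95]).round(4))
r2,d2=viewer.capture("top"); cv2.imwrite("pics/top9.png",r2[...,::-1])
E
```

```text
95
[[-0.013 -0.217  0.018]
 [-0.015 -0.212  0.019]
 [-0.017 -0.209  0.018]
 [-0.01  -0.207  0.02 ]
 [-0.009 -0.205  0.021]
 [ 0.002 -0.204  0.021]
 [-0.003 -0.203  0.02 ]
 [-0.006 -0.202  0.022]
 [-0.001 -0.201  0.021]
 [-0.009 -0.2    0.021]
 [-0.014 -0.198  0.021]
 [ 0.004 -0.197  0.022]
 [ 0.008 -0.196  0.021]
 [-0.011 -0.195  0.022]
 [-0.011 -0.194  0.02 ]
 [-0.016 -0.194  0.019]
 [ 0.004 -0.193  0.017]
 [-0.003 -0.192  0.021]
 [-0.015 -0.191  0.02 ]
 [ 0.003 -0.191  0.015]
 [ 0.006 -0.191  0.017]
 [ 0.008 -0.19   0.022]
 [ 0.01  -0.19   0.016]
 [ 0.01  -0.19   0.019]
 [ 0.012 -0.189  0.016]
 [-0.013 -0.189  0.021]
 [-0.009 -0.189  0.017]
 [-0.    -0.188  0.015]
 [-0.012 -0.188  0.016]
 [-0.    -0.188  0.023]
 [ 0.004 -0.187  0.017]
 [-0.001 -0.187  0.018]]
-0.2 6 [0.0458 0.0482 0.0491]
-0.18 43 [0.0417 0.0509 0.1296]
-0.16 25 [0.0498 0.059  0.0624]
-0.14 24 [0.0591 0.0667 0.0705]
-0.12 27 [0.066  0.0751 0.0787]
-0.1 27 [0.076  0.0837 0.0881]
-0.08 23 [0.0858 0.0919 0.0956]
-0.06 19 [0.0931 0.0998 0.1026]
-0.04 6 [0.109  0.1107 0.1116]
```

View pics/top9.png

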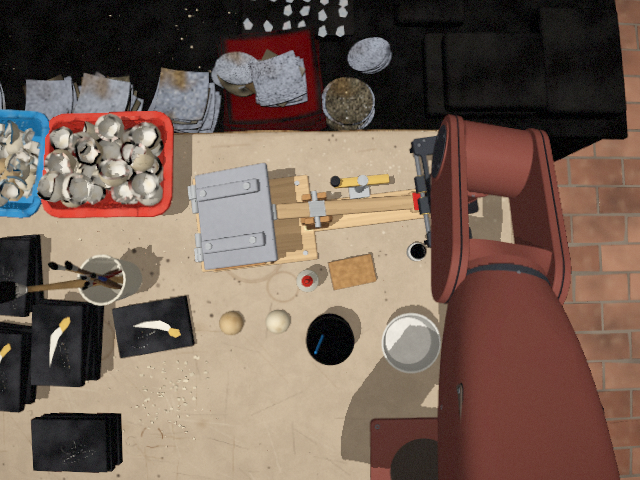

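The lever rests on the flat rubber rest, with a measured slope of about 0.39 rad and the flap at about 0.226 rad, up from 0.004 shut. Nothing else is in the way. I'll trim the sideways and down force once more.

Request:
step_arm --plan '[[[-1,0,-2,0,0],[-1,0,-1.5,0,0],[-1,0,-1.5,0,0],[-1,0,-1.5,0,0],[-1,0,-1.5,0,0]]]'

```text
clock: 12.68
tcp_pos: [0.5282, -0.0119, 0.0424]
eef_rot: [[0.131, -0.001, 0.991], [-0.991, -0.004, 0.131], [0.004, -1.0, -0.002]]
ft_force: [-4.0, 0.2, 15.8]
opening: 0.008
```

```bash
python3 - <<'E'
from h import *
r,d=viewer.capture("side")
w=cloud("side",d); c=(w-np.array([.5007,.2048,0])); yp=-.1228*c[...,0]+.9924*c[...,1]; xp=.9924*c[...,0]+.1228*c[...,1]
m=(abs(xp)<.03)&(yp>.08)&(yp<.2)&(w[...,2]>.13)
print("flap",np.arctan(-np.polyfit(yp[m],w[...,2][m],1)[0]))
s=status.observe(); print(s["clock"],s["ft_force"],s["tcp_pos"],abs(s["dq"]).max())
E
```

```text
flap 0.23050730770109132
12.725 [-4.72636913  0.08582894 16.18565355] [ 0.52821315 -0.01187863  0.04232565] 0.001360020760480397
```

The hold is steady: 16 N down, flap about 0.23 rad, pad about 0.044 m, stop aside. I'll hand it in.

```bash
python3 - <<'E'
from h import *
print(workorder.finish_job())
E
```

```text
the job is handed in; nothing more can be done
None
```

I swung the brass stop fully aside with the shut fingers, then pressed the red pad down to the rubber rest. I handed the job in at about 12.7 s with the fingers still holding the lever down. No verdict was reported.

**Last checks**
- **Stop:** it lies along the lever, at about 1.55 rad by the camera fit.
- **Flap:** it stands still at about 0.23 rad, against 0.004 when shut.
- **Pad:** its height is about 0.044 m, below the 0.065 m limit.
- **Press force:** about 16 N down, with a sideways force of about 5 N.
- **Bystanders:** in the last top and side pictures they looked unmoved. I did not re-measure them, the panel's position or the lever's distance from its fulcrum.

**What disagreed**
- **Flap and lever angles:** the flap reached about 0.23 rad rather than the quoted 0.26, and the lever tilted about 0.39 rad rather than 0.44. The depth readings show a flat rubber rest and are consistent with the lever resting on its outer edge. I found nothing else blocking it.
- **Force peak:** when the lever met the rest, the wrist force rose to about 65 N (58 N of it down). That is under the 120 N limit, and I eased it off afterwards.

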